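# Close the mainspring barrel, then hold the bearing-ball tray level over it

## Task

Close the open mainspring barrel: set its cover disc, without dropping it, centred on top of the barrel with the edges flush all round, and let go of it. Then pick up the little metal tray with the loose bearing ball and bring it over, keeping it level so that the ball never leaves its pocket, and finish holding it there in the air, still and level, with the ball's pocket straight over the cover's upright arbor and the tray's underside about 5 cm above the arbor's top; do not put it down or let go. Leave the other things on the bench where they are.

Things in the scene. Friction and masses are not known exactly. Their poses are not given: they have to be found in the camera images.
- barrel_top (a point): centre of the open upper rim of the brass mainspring barrel: a round toothed drum, 64 mm across its body (75 mm across the teeth low down), 4 mm wall, open on top with the coiled spring seen inside, fixed on a square dark wooden block 100 x 100 x 12 mm. The rim is level, 40 mm above the bench. z axis up
- cap_center (a point): centre, half-way up (18.5 mm above its underside), of the barrel's cover: a flat brass disc 64 mm across and 5 mm thick with an upright round steel arbor, 10 mm thick and 32 mm tall, standing on its middle (37 mm tall in all). It lies loose on the bench, arbor up; z axis along the arbor. About 0.11 kg. It is plain below and rests flat on the barrel's rim, without any locating edge
- cap_bottom (a point): centre of the underside of the cover disc
- tray_grip (a point): centre of the tray's grip: an upright flat aluminium tab in the middle of the tray, 28 mm long along the tray's x axis, 10 mm thick along its y axis and 44 mm tall, from 8 to 52 mm above the tray's underside; this point is 30 mm above the underside. The loose aluminium tray is a plate 120 mm (x) x 64 mm (y) x 8 mm, 0.15 to 0.3 kg; x axis from the grip towards the ball's pocket, z axis up. Two empty square wells are at its other end
- tray_pocket (a point): centre of the floor of the ball's round pocket in the tray: 28 mm across, 4 mm deep, its floor 4 mm above the tray's underside, 38 mm from the grip along the tray's x axis
- ball_center (a point): centre of the loose steel bearing ball, 20 mm across, that lies in the pocket with about 4 mm of play all round and can roll in it; it would roll out over the rim if the tray is tipped steeply
- wheel: bystander, to be left alone: small brass toothed wheel lying flat, 53 mm across, with a thin steel pivot standing 18 mm up; origin at its underside
- tweezers: bystander, to be left alone: dark steel tweezers lying flat, 120 mm long; origin at its underside
- strip: bystander, to be left alone: brass strip lying flat, 110 x 20 x 5 mm; origin at its underside
- screwdriver: bystander, to be left alone: small screwdriver lying flat, 120 mm long; origin at its underside
- oil: bystander, to be left alone: small amber bottle with white cap, 75 mm tall, 44 mm across; origin at its underside
- dish: bystander, to be left alone: shallow green glass dish, 70 mm across, 22 mm high; origin at its underside
- tin: bystander, to be left alone: round aluminium tin, 55 mm tall, 48 mm across; origin at its underside

How it is judged (in metres and radians):
On the way, in this order (a step that is already met when the one before it is completed fails the run):
1. the cover lies flat and centred on the barrel's rim, let go (horizontal distance between cap_bottom and barrel_top below 0.004 m and z of cap_bottom in the frame of barrel_top between -0.0025 and 0.0025 m and angle between cap_bottom's own z axis and vertical below 0.06 rad and contact force between the fingers and cap below 0.05 N), for 0.3 s.
2. the tray is lifted clear of the bench, the ball in its pocket (height (world z) of tray_pocket above 0.06 m and distance between ball_center and tray_pocket below 0.0135 m), for 0.2 s.
At the end, for the whole second after the job is handed in: Cover flat on the barrel's rim, centred within 4 mm, untouched. Tray held by the fingers alone, at rest, level within 0.1 rad, pocket within 15 mm of straight above the barrel's centre, underside 20 to 90 mm above the arbor's top, ball in its pocket (all of step 1 and distance between ball_center and tray_pocket below 0.0135 m and horizontal distance between tray_pocket and barrel_top below 0.015 m and z of tray_pocket in the frame of barrel_top between 0.061 and 0.131 m and angle between tray_grip's own z axis and vertical below 0.1 rad and linear speed of tray below 0.03 m/s and angular speed of tray below 0.3 rad/s and contact force between the fingers and tray above 1 N and contact force between tray and cap below 0.05 N and contact force between tray and barrel below 0.05 N); the arm keeps its last pose, push and grip.
It fails at once if the tray is tipped more than 0.35 rad (angle between tray_grip's own z axis and vertical above 0.35 rad).
It fails at once if the ball leaves its pocket (distance between ball_center and tray_pocket above 0.022 m).
It fails at once if the cover is dropped onto the barrel from more than 12 mm (horizontal distance between cap_bottom and barrel_top below 0.04 m and z of cap_bottom in the frame of barrel_top above 0.012 m and linear speed of cap above 0.1 m/s and contact force between the fingers and cap below 0.01 N).
It fails at once if a bystander is moved by more than 25 mm (distance of any of wheel, tweezers, strip, screwdriver, oil, dish, tin from where it was at the start of the episode above 0.025 m).
It also fails if it takes over 64 s, if anything falls off the work surface, if the arm or the gripper's body presses on something with over 40 N, if the wrist force passes 120 N, or if a joint passes its speed limit or range.

## Robot

A 6-joint arm with a two-finger parallel gripper is mounted at the origin on the work surface. World frame = base frame: x ahead of the robot, y to its left, z up, the work surface at z = 0. Lengths are in m, angles in degrees, forces in N, time in s.
With the tool pointing down it reaches from about 0.4 to 0.825 m from the base axis. Payload 7 kg.
Tool frame: the origin (TCP) lies on the front face of the gripper's body, between the roots of the fingers; the fingertips stand 66 mm ahead of it and the grasp point (between the pads) lies 47 mm ahead of it; z points along the fingers, y is the line along which they close (so a half turn about z gives the same grasp; the last joint's range is limited). The gripper opens to 88 mm and grips with 3 to 60 N. Pads are 19 mm wide; open, the fingers measure 130 mm over their backs; the gripper's body (78 mm by 193 mm) begins 47 mm behind the grasp point.
Start: joints at [86.866, 20.546, 0.682, 0, -70.136, -16.507], TCP at [0.227, 0.636, 0.292] pointing down, gripper open.
Joint ranges: [-176.03, 176.03], [-82.01, 121.73], [-58.28, 71.71], [-173.87, 95.51], [-174.79, -0.11], [-173.66, 173.66]. Speed limits (degrees/s): [136.94, 136.94, 172.46, 180, 180, 180].

## Interface

Orientations are given as [roll, pitch, yaw] about the fixed x, y, z axes, in that order (R = Rz(yaw) Ry(pitch) Rx(roll)).
In Python, from plant import ctrl gives the robot as it stands.
- The arm moves only by the tool send_rows, never from a script. Its argument "deltas" is a list of rows, each a list of 2 entries, a list of its own where there are three numbers: the shift along the tool's x, y, z each as a share of 800 mm, from -1 to 1, then the turn about the tool's z as a share of 90 degrees, from -1 to 1. A call has exactly 5 rows; each row is the pose to reach, as a shift and turn from the pose commanded when the call began, along the tool's axes at that moment; what a row does not reach only later rows make up. A row lasts 1/12 s, in which the tool goes at most 41.7 mm and 7.16 degrees, less where a joint would pass 70% of its speed; a pose out of reach is approached as far as the arm can. A call with a number of a shift or a turn outside -1 to 1 is refused whole. A call with a gripper value outside its range is refused whole. "gripper" is the opening, from 0 (shut) to 1 (fully open), set as the call begins (left out, the last holds). The fingers move at their own pace and stop on an object; the grip force is fixed at half the most. Time passes only in rows, so rows that repeat a pose let the fingers close, or fill a call up. It gives the time, the measured TCP pose, the force, the opening and the grip force at its end, in the units of the state.
- ctrl.get_obs(): the state, without advancing time (a new reading comes with each control period).
- ctrl.snapshot(name): name is "scene" or "side" or "wrist"; returns a dict with "color" (384x512x3 uint8, red, green, blue), "vertical_fov" (degrees; the focal length in pixels is half the picture's height over the tangent of half this angle, whatever the lens; pixels are square), "cx", "cy" (the principal point, pixels), "rvec" (rotation vector, rad) and "tvec" (3), from world to camera coordinates, as OpenCV has them. Camera axes: x right, y down, z forward; pixel columns grow to the right and rows downward; lengths in m; the calibration is good to about 2 mm. A picture is of the moment at which its call begins. There is no depth.
- ctrl.close_job(): hands the job in; it is judged then, once.
Trained networks look in a picture, given as the dict that the camera call returned (one of the last four; its "shot" number tells which), for a name from the list of things; names that differ only in an ending like _2 or _b are one class to them, and where a whole thing is asked for, a point or a joint stands for the part that bears it (a point fixed in the world has none). Each returns a list of dicts, best first, with "conf" (0 to 1); they miss things now and then, are a little off and sometimes report something else, mostly with a low value. They report only what shows in the picture. A call takes as long as a camera call.
- ctrl.boxes_of(picture, thing): "xy" ([column, row] as shares, 0 to 1, of the picture: columns of its width, rows of its height, amid what is visible of it).
- ctrl.cut_out(picture, thing): "pixels" (384x512 bool, what is visible of it) and "xy" ([column, row] as shares, 0 to 1, of the picture: columns of its width, rows of its height, amid what is visible of it).
The state is a dict: "clock": time; "joint_pos": joint angles; "qvel": joint speeds; "tau": joint torques, N m; "tool_pos": TCP position; "orientation": TCP orientation; "force": force on the tool from outside, world axes, zero at the start; "moment": the same for the moment, N m; "opening": finger opening in m; "gripper_force": force on a finger pad.
Only numpy, scipy, OpenCV 4.12 (cv2) and the standard library are available. Lean on these libraries where they do the work, as an engineer would, in place of code of your own. Each camera call takes 0.05 s, during which the arm holds its last target. There are 200 camera calls.

## Working session

There is one attempt and no reset: what is moved stays moved. The work goes in short steps, Python scripts to look and compute and a tool call to move; the robot and the scene stay as the last step left them, time stands still between calls to the robot, and variables do not carry over. Pictures are saved under pics/ and viewed, at most 10 in all, crops included, and the job is handed in when it is done.

Besides the shell and the picture viewer there is one more tool, called after "Emit:" as name([rows], argument=value, ...), one row to a line, values as JSON. send_rows: Moves the arm, as the interface text tells. Shift numbers are shares of 800 mm and turn numbers shares of 90 degrees, none past 1 either way. Its arguments: {"type":"object","properties":{"deltas":{"type":"array","items":{"type":"array"}},"gripper":{"type":"number"}},"required":["deltas"]}

```bash
mkdir -p pics
cat > h.py <<'E'
import numpy as np, cv2
from plant import ctrl
from scipy.spatial.transform import Rotation as Ro
def cam(p):
    f=p["color"].shape[0]/2/np.tan(np.radians(p["vertical_fov"])/2)
    K=np.array([[f,0,p["cx"]],[0,f,p["cy"]],[0,0,1.]])
    R=cv2.Rodrigues(np.array(p["rvec"],float))[0]; return K,R,np.array(p["tvec"],float).ravel()
def back(p,uv,z):
    K,R,t=cam(p); d=R.T@np.linalg.solve(K,[uv[0],uv[1],1]); c=-R.T@t
    return c+d*(z-c[2])/d[2]
def proj(p,X):
    K,R,t=cam(p); x=K@(R@np.array(X)+t); return x[:2]/x[2]
def save(p,n): cv2.imwrite(f"pics/{n}.png",p["color"][:,:,::-1])
def pose():
    o=ctrl.get_obs(); return np.array(o["tool_pos"]),Ro.from_euler("xyz",o["orientation"],degrees=True).as_matrix(),o
def rel(target,p0=None):
    p,R,o=pose(); return (R.T@(np.array(target)-p))/0.8
E
python3 - <<'E'
from h import *
print(ctrl.get_obs())
ims=[]
for n in ["scene","side"]:
    p=ctrl.snapshot(n); save(p,n); K,R,t=cam(p); print(n,"cam at",-R.T@t, K[0,0])
    for th,z in [("barrel_top",.04),("cap_center",.0185),("tray_grip",.03),("tray_pocket",.004),("ball_center",.014),("wheel",0.003),("oil",.037),("tin",.027),("dish",.01),("screwdriver",.005),("strip",.003),("tweezers",.003)]:
        for d in ctrl.boxes_of(p,th)[:2]:
            uv=np.array(d["xy"])*[512,384]; print(th,round(d["conf"],2),uv.round(),back(p,uv,z).round(3))
E
```

```text
{'clock': 0.0, 'joint_pos': array([ 8.68650902e+01,  2.05916355e+01,  6.33916379e-01, -1.85880731e-02,
       -7.01350375e+01, -1.65073528e+01]), 'qvel': array([-0.05689221, -0.05215598, -0.01481593, -0.02907421, -0.012313  ,
       -0.07450463]), 'tau': array([ 2.71109166e-03, -5.82714236e+01,  2.93059194e+01,  6.99727759e+00,
        6.92254049e-03, -1.33643566e-04]), 'tool_pos': array([0.22679039, 0.63536533, 0.29122623]), 'orientation': array([ 1.79906101e+02, -9.60434436e-03, -1.96485852e+01]), 'force': array([ 0.69232369,  1.16169379, -0.14703328]), 'moment': array([ 0.00522252, -0.04291123,  0.00579355]), 'gripper_force': 0.0, 'opening': 0.08714002055904538}
scene cam at [ 1.13253442 -0.54397125  0.73563711] 370.374191792818
barrel_top 0.71 [163. 253.] [ 0.568 -0.301  0.04 ]
cap_center 0.58 [251. 203.] [ 0.561 -0.007  0.018]
tray_grip 0.58 [300. 154.] [0.501 0.266 0.03 ]
tray_pocket 0.86 [298. 158.] [0.488 0.276 0.004]
ball_center 0.54 [163. 252.] [ 0.544 -0.291  0.014]
wheel 0.61 [254. 160.] [0.399 0.155 0.003]
oil 0.74 [338. 207.] [0.748 0.147 0.037]
tin 0.61 [313. 232.] [0.
[... 307 characters left out ...]
06565
barrel_top 0.91 [307. 130.] [ 0.536 -0.263  0.04 ]
cap_center 0.66 [258. 206.] [0.552 0.015 0.018]
tray_grip 0.82 [235. 319.] [0.469 0.296 0.03 ]
tray_pocket 0.86 [227. 323.] [0.486 0.3   0.004]
tray_pocket 0.7 [347. 182.] [ 0.386 -0.162  0.004]
wheel 0.96 [296. 280.] [0.398 0.152 0.003]
oil 0.88 [157. 222.] [0.728 0.168 0.037]
oil 0.62 [230. 322.] [0.474 0.308 0.037]
tin 0.55 [182. 179.] [0.753 0.023 0.027]
dish 0.63 [230. 132.] [ 0.736 -0.198  0.01 ]
screwdriver 0.8 [348. 181.] [ 0.385 -0.167  0.005]
strip 0.85 [288. 166.] [ 0.542 -0.151  0.003]
strip 0.73 [310. 134.] [ 0.535 -0.294  0.003]
tweezers 0.72 [346. 182.] [ 0.389 -0.162  0.003]
tweezers 0.71 [230. 249.] [0.561 0.143 0.003]
```

View pics/scene.png

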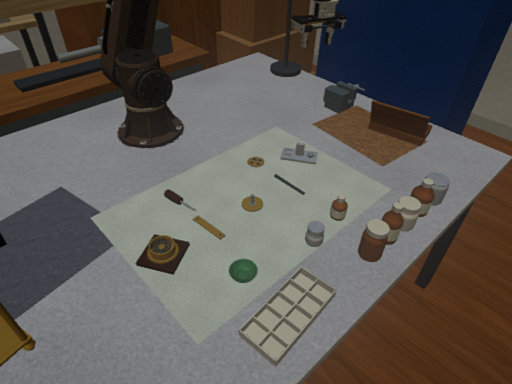

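The scene picture shows the barrel on its block at about (163,250), the cover at (252,203), and the tray at (300,155) with the ball at its right end (about 311,155). Next I'll look at the side view, enlarged.

Run:
```python
import cv2
i=cv2.imread("pics/side.png"); cv2.imwrite("pics/side2.png",cv2.resize(i[90:384,130:390],None,fx=2,fy=2,interpolation=cv2.INTER_CUBIC))
```

```text
(no output)
```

View pics/side2.png

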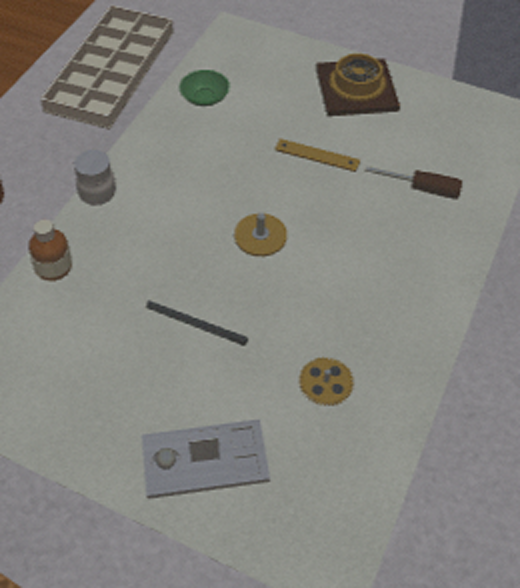

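The side crop shows the barrel rim centred at about (358,69) crop pixels, the cover disc at (261,234), the ball at (166,457) and the grip top at (205,450). I'll convert these and plan the move to the cover.

Run:
```python
from h import *
p=ctrl.snapshot("side")
f=lambda u,v,z: back(p,(130+u/2,90+v/2),z).round(4)
print("barrel",f(358,69,.04),"cap",f(261,234,.005),"arbor top",f(261,215,.037),"ball",f(166,457,.014),"grip top",f(205,442,.052))
print("tray corners",[f(*c,.008) for c in [(142,434),(261,421),(268,479),(148,492)]])
print("rel cap hover", rel([.552,.005,.25]))
```

```text
barrel [ 0.5391 -0.2871  0.04  ] cap [0.5487 0.0055 0.005 ] arbor top [0.5502 0.0033 0.037 ] ball [0.5121 0.3072 0.014 ] grip top [0.4752 0.293  0.052 ]
tray corners [array([0.5473, 0.2936, 0.008 ]), array([0.4456, 0.2294, 0.008 ]), array([0.4137, 0.2823, 0.008 ]), array([0.5122, 0.3436, 0.008 ])]
rel cap hover [0.64771006 0.60594819 0.05271407]
```

Emit:
send_rows([
  [[0.04, 0.035, 0.003], 0],
  [[0.075, 0.07, 0.006], 0],
  [[0.11, 0.105, 0.009], 0],
  [[0.145, 0.14, 0.012], 0],
  [[0.18, 0.17, 0.015], 0],
], gripper=1)

```text
clock: 1.77
tool_pos: [0.3171, 0.4571, 0.2802]
orientation: [-180.0, 0.0, -19.6]
force: [0.9, 0.6, -0.2]
opening: 0.0879
gripper_force: 0.0
```

Emit:
send_rows([
  [[0.04, 0.035, 0.003], 0],
  [[0.075, 0.07, 0.006], 0],
  [[0.11, 0.105, 0.009], 0],
  [[0.145, 0.14, 0.012], 0],
  [[0.18, 0.17, 0.015], 0],
])

```text
clock: 2.18
tool_pos: [0.4069, 0.2805, 0.2685]
orientation: [-180.0, -0.0, -19.6]
force: [0.3, 1.5, -0.5]
opening: 0.0881
gripper_force: 0.0
```

Emit:
send_rows([
  [[0.04, 0.035, 0.003], 0],
  [[0.075, 0.07, 0.006], 0],
  [[0.11, 0.105, 0.009], 0],
  [[0.145, 0.14, 0.012], 0],
  [[0.18, 0.17, 0.015], 0],
])

```text
clock: 2.6
tool_pos: [0.4969, 0.1041, 0.2565]
orientation: [-180.0, -0.0, -19.6]
force: [-0.2, 0.5, -0.2]
opening: 0.0876
gripper_force: 0.0
```

Run:
```python
from h import *
print(pose()[2]["joint_pos"].round(1), pose()[0], rel([.55,.005,.2]))
```

```text
[ 34.    6.3 -23.1  -0.  -60.5  36.3] [0.49688194 0.10405552 0.25654189] [0.10411609 0.09434816 0.07066424]
```

Emit:
send_rows([
  [[0.035, 0.03, 0.02], 0],
  [[0.07, 0.06, 0.04], 0],
  [[0.104, 0.09, 0.07], 0],
  [[0.104, 0.094, 0.07], 0],
  [[0.104, 0.094, 0.07], 0],
])

```text
clock: 3.02
tool_pos: [0.5493, 0.0052, 0.1983]
orientation: [179.9, 0.2, -19.9]
force: [0.0, -0.0, 1.0]
opening: 0.0873
gripper_force: 0.0
```

Run:
```python
from h import *
p=ctrl.snapshot("wrist"); save(p,"w1"); K,R,t=cam(p); print(-R.T@t)
for d in ctrl.cut_out(p,"cap_center")[:2]:
    ys,xs=np.where(d["pixels"]); print(d["conf"],d["xy"],xs.min(),xs.max(),ys.min(),ys.max())
print(proj(p,[.55,.005,.005]),proj(p,[.55,.005,.037]))
print(pose()[0])
```

```text
[ 0.62090173 -0.02029336  0.29138615]
0.56 [0.4998, 0.4602] 223 291 143 210
[255.64412552 181.64428903] [255.69812059 191.5860349 ]
[0.54981227 0.00742123 0.20044491]
```

View pics/w1.png

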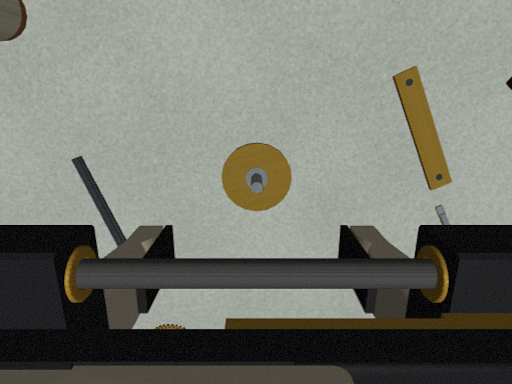

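The wrist view shows the cover at (256.5,176.5), its arbor top near (257,187), with nothing nearby that the fingers would hit.

Run:
```python
from h import *
p=ctrl.snapshot("wrist")
d=ctrl.cut_out(p,"cap_center")[0]
c,_=cv2.findContours(d["pixels"].astype(np.uint8),cv2.RETR_EXTERNAL,cv2.CHAIN_APPROX_NONE)
c=max(c,key=len); e=cv2.fitEllipse(cv2.convexHull(c)); print(e)
b=back(p,e[0],.005); print(b, back(p,(257,187),.037), proj(p,np.r_[b[:2],.037]))
P,R,o=pose(); print(P,o["orientation"],rel([b[0],b[1],.074]))
```

```text
((259.7449951171875, 176.64584350585938), (67.13721466064453, 68.79818725585938), 81.85040283203125)
[0.55395105 0.00252733 0.005     ] [0.55391766 0.00531417 0.037     ] [260.18146955 185.85818894]
[0.54991845 0.00846756 0.20122274] [-1.79937300e+02 -8.23603052e-02 -1.95721086e+01] [0.00700832 0.00548168 0.15903275]
```

Emit:
send_rows([
  [[0.0066, 0.0026, 0.04], 0],
  [[0.0066, 0.0026, 0.08], 0],
  [[0.0066, 0.0026, 0.115], 0],
  [[0.0066, 0.0026, 0.145], 0],
  [[0.0066, 0.0026, 0.156], 0],
])

```text
clock: 3.63
tool_pos: [0.5526, 0.0047, 0.0733]
orientation: [179.9, 0.1, -19.6]
force: [-0.6, -0.2, 0.3]
opening: 0.088
gripper_force: 0.0
```

Emit:
send_rows([
  [[0, 0, 0], 0],
  [[0, 0, 0], 0],
  [[0, 0, 0], 0],
  [[0, 0, 0], 0],
  [[0, 0, 0], 0],
], gripper=0)

```text
clock: 4.05
tool_pos: [0.5547, 0.004, 0.0769]
orientation: [-179.9, -0.1, -19.6]
force: [0.3, 0.1, 0.1]
opening: 0.0594
gripper_force: 0.0
```

Emit:
send_rows([
  [[0, 0, 0], 0],
  [[0, 0, 0], 0],
  [[0, 0, 0], 0],
  [[0, 0, 0], 0],
  [[0, 0, 0], 0],
])

```text
clock: 4.47
tool_pos: [0.554, 0.0037, 0.0754]
orientation: [180.0, 0.0, -19.6]
force: [0.1, 0.3, 0.1]
opening: 0.0268
gripper_force: 0.0
```

Emit:
send_rows([
  [[0, 0, 0], 0],
  [[0, 0, 0], 0],
  [[0, 0, 0], 0],
  [[0, 0, 0], 0],
  [[0, 0, 0], 0],
])

```text
clock: 4.88
tool_pos: [0.5539, 0.0036, 0.0753]
orientation: [180.0, 0.0, -19.6]
force: [0.4, -1.5, -0.7]
opening: 0.0089
gripper_force: 30.0
```

Emit:
send_rows([
  [[0, 0, 0], 0],
  [[0, 0, -0.01], 0],
  [[0, 0, -0.04], 0],
  [[0, 0, -0.07], 0],
  [[0, 0, -0.1], 0],
])

```text
clock: 5.3
tool_pos: [0.5536, 0.0036, 0.1565]
orientation: [180.0, 0.0, -19.6]
force: [0.5, -0.4, 0.4]
opening: 0.0091
gripper_force: 30.0
```

Emit:
send_rows([
  [[0, 0.03, -0.015], 0],
  [[0.003, 0.07, -0.03], 0],
  [[0.006, 0.11, -0.045], 0],
  [[0.01, 0.15, -0.05], 0],
  [[0.01, 0.19, -0.05], 0],
])

```text
clock: 5.72
tool_pos: [0.5108, -0.1433, 0.1975]
orientation: [-179.9, -0.2, -19.6]
force: [0.3, -0.3, -1.6]
opening: 0.009
gripper_force: 30.0
```

Emit:
send_rows([
  [[0.002, 0.04, 0], 0],
  [[0.004, 0.08, 0], 0],
  [[0.006, 0.12, 0], 0],
  [[0.007, 0.15, 0], 0],
  [[0.007, 0.159, 0], 0],
])

```text
clock: 6.13
tool_pos: [0.4715, -0.2663, 0.1958]
orientation: [180.0, 0.0, -19.8]
force: [0.7, 0.9, -1.5]
opening: 0.0091
gripper_force: 30.0
```

Emit:
send_rows([
  [[0, 0, 0], 0],
  [[0, 0, 0], 0],
  [[0, 0, 0], 0],
  [[0, 0, 0], 0],
  [[0, 0, 0], 0],
])

```text
clock: 6.55
tool_pos: [0.4733, -0.263, 0.1955]
orientation: [-180.0, -0.0, -19.6]
force: [-0.0, 0.1, -1.0]
opening: 0.0092
gripper_force: 30.0
```

Run:
```python
from h import *
print(ctrl.get_obs()["joint_pos"].round(1))
p=ctrl.snapshot("wrist"); save(p,"w2"); q=ctrl.snapshot("side")
print(pose()[0])
for n in ("barrel_top","cap_center"):
  for pp in (p,q):
    for d in ctrl.cut_out(pp,n)[:1]:
      ys,xs=np.where(d["pixels"]); print(n,d["conf"],np.array(d["xy"])*[512,384],xs.min(),xs.max(),ys.min(),ys.max(), back(pp,np.array(d["xy"])*[512,384],.04))
big=cv2.resize(p["color"],(800,600),interpolation=cv2.INTER_CUBIC)[:,:,::-1]
cv2.imwrite("pics/w2b.png",big)
```

```text
[ -8.3  12.9 -23.8  -0.  -53.3  78.8]
[ 0.47327767 -0.26316716  0.19544495]
barrel_top 0.74 [261.376   94.3872] 179 346 5 179 [ 0.5451283  -0.29257872  0.04      ]
barrel_top 0.67 [307.9168 134.592 ] 288 329 117 147 [ 0.52724456 -0.24747691  0.04      ]
cap_center 0.79 [255.1808 212.8128] 202 311 184 292 [ 0.45944308 -0.25711021  0.04      ]
cap_center 0.66 [338.2784 115.8912] 323 346 109 121 [ 0.47886052 -0.35616622  0.04      ]
```

View pics/w2b.png

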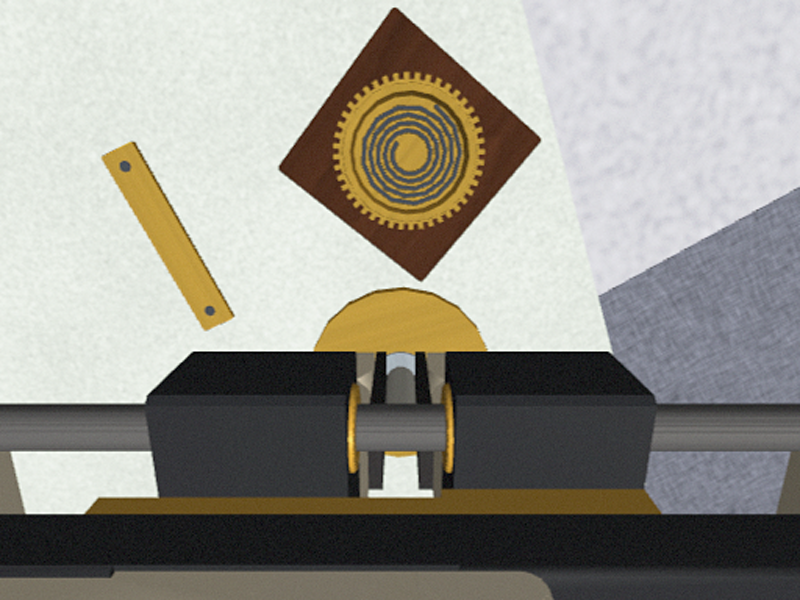

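The barrel is fully visible around (409,152) in the 800-px picture. Its block's corners are at (395,8), (541,139), (421,281) and (279,168). The cover is held at the bottom of the picture. I'll fit the rim circle and check the cover's offset in the hand.

```bash
cat > rim.py <<'E'
from h import *
from scipy.optimize import minimize
def edge(p,g,c,r,z,n=180):
    a=np.linspace(0,2*np.pi,n); X=np.c_[c[0]+r*np.cos(a),c[1]+r*np.sin(a),np.full(n,z)]
    uv=np.array([proj(p,x) for x in X]).astype(np.float32)
    return uv
def sample(p,im,c,r,z):
    uv=edge(p,im,c,r,z); return cv2.remap(im,uv[:,0].copy(),uv[:,1].copy(),cv2.INTER_LINEAR).ravel()
E
python3 - <<'E'
from rim import *
p=ctrl.snapshot("wrist")
s=512/800
cs=np.array([(395,8),(541,139),(421,281),(279,168)])*s
W=np.array([back(p,c,.012) for c in cs]); print(W.round(4), W.mean(0), [np.linalg.norm(W[i]-W[i-1]).round(4) for i in range(4)])
for z in (.0,.01,.02,.03,.04): print(z, back(p,np.array((410,152))*s,z).round(4))
# teeth/rim colour radial profile
c0=W.mean(0)[:2]
ov=cv2.resize(p["color"],None,fx=4,fy=4,interpolation=cv2.INTER_CUBIC)[:,:,::-1].copy()
for r,col in((.032,(0,0,255)),(.028,(0,255,0))):
    uv=edge(p,None,c0,r,.04); cv2.polylines(ov,[np.int32(uv*4+2)],True,col,1)
x,y=np.int32(proj(p,[*c0,.04])*4); print(x,y)
# held cap rim: expected at tool axis
P,R,o=pose(); print(P)
capz=P[2]-.075+.005
uv=edge(p,None,P[:2],.032,capz); cv2.polylines(ov,[np.int32(uv*4+2)],True,(255,0,0),1)
uv=edge(p,None,P[:2],.032,capz-.005); cv2.polylines(ov,[np.int32(uv*4+2)],True,(255,0,255),1)
cv2.imwrite("pics/ov.png",ov[max(0,y-240):y+560,x-300:x+300][:,:] if 0 else cv2.resize(ov[max(0,y-260):y+640,x-340:x+340],None,fx=.66,fy=.66,interpolation=cv2.INTER_AREA))
E
```

```text
[[ 0.6088 -0.3093  0.012 ]
 [ 0.5255 -0.3603  0.012 ]
 [ 0.4744 -0.2764  0.012 ]
 [ 0.5581 -0.2257  0.012 ]] [ 0.54168629 -0.29292331  0.012     ] [np.float64(0.0978), np.float64(0.0976), np.float64(0.0983), np.float64(0.0979)]
0.0 [ 0.5423 -0.294   0.    ]
0.01 [ 0.5424 -0.2938  0.01  ]
0.02 [ 0.5425 -0.2936  0.02  ]
0.03 [ 0.5425 -0.2934  0.03  ]
0.04 [ 0.5426 -0.2933  0.04  ]
1049 394
[ 0.47301405 -0.26366751  0.19535141]
```

View pics/ov.png

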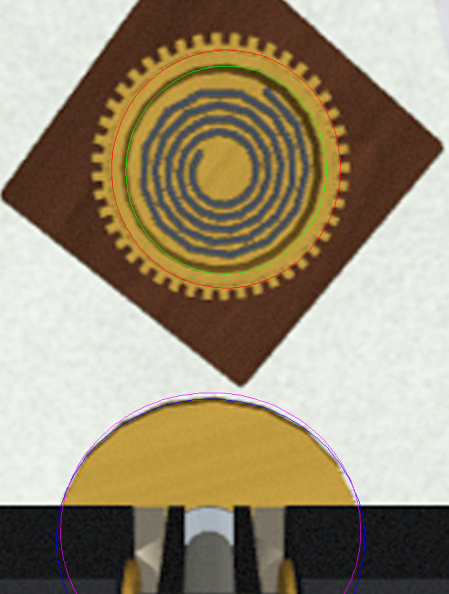

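The barrel centre comes out near (0.542, -0.293), and the held cover is within about 1 mm of the tool axis. I'll move over it and hover about 8 mm above the rim.

Emit:
send_rows([
  [[0.03, 0.002, 0], 0],
  [[0.06, 0.004, 0], 0],
  [[0.085, 0.006, 0.01], 0],
  [[0.0932, 0.0062, 0.03], 0],
  [[0.0932, 0.0062, 0.05], 0],
])

```text
clock: 7.32
tool_pos: [0.5435, -0.2943, 0.155]
orientation: [180.0, -0.1, -19.6]
force: [-0.2, 0.7, -1.4]
opening: 0.0093
gripper_force: 30.0
```

Emit:
send_rows([
  [[0, 0, 0.015], 0],
  [[0, 0, 0.03], 0],
  [[0, 0, 0.04], 0],
  [[0, 0, 0.04], 0],
  [[0, 0, 0.04], 0],
])

```text
clock: 7.73
tool_pos: [0.5414, -0.2936, 0.1232]
orientation: [180.0, 0.0, -19.6]
force: [-0.4, 1.2, -1.2]
opening: 0.0096
gripper_force: 30.0
```

Run:
```python
from rim import *
print(pose()[0])
tiles=[]
for n in ("wrist","side","scene"):
    p=ctrl.snapshot(n); save(p,"h_"+n)
    k=2 if n=="wrist" else 6
    c=proj(p,[.542,-.293,.045]) ; w=(400 if n=="wrist" else 300)/k/2; print(n,c)
    x0=int(max(0,min(c[0]-w,512-2*w))); y0=int(max(0,min(c[1]-w,384-2*w)))
    print(x0,y0,k)
    t=cv2.resize(p["color"][y0:int(y0+2*w),x0:int(x0+2*w),::-1],None,fx=k,fy=k,interpolation=cv2.INTER_CUBIC)
    tiles.append(cv2.resize(t,(400,400)) if n=="wrist" else cv2.resize(t,(200,200)) if 0 else t[:300,:300])
W=np.zeros((600,700,3),np.uint8); W[:400,:400]=tiles[0]; W[:300,400:]=tiles[1]; W[300:,400:]=tiles[2]
cv2.imwrite("pics/hov.png",W)
```

```text
[ 0.54141186 -0.2936135   0.12321997]
wrist [255.02152825 233.78561387]
155 133 2
side [308.95669516 121.4971802 ]
283 96 6
scene [160.05967667 243.76637925]
135 218 6
```

View pics/hov.png

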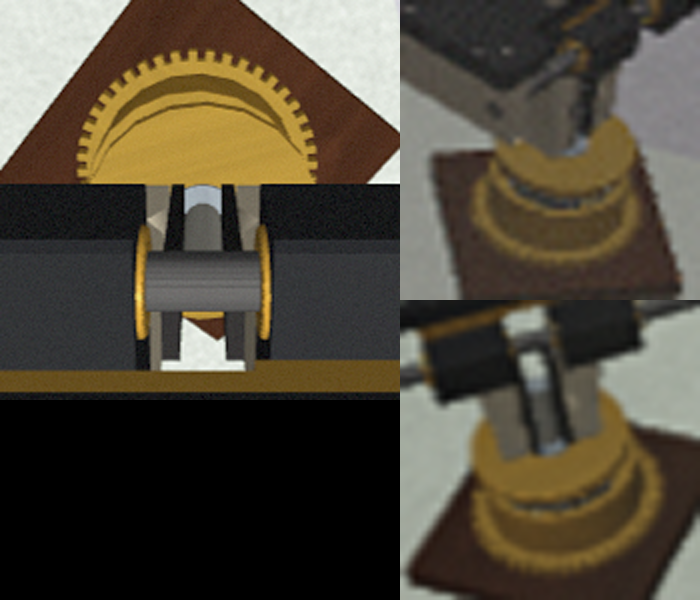

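Run:
```python
from rim import *
c=np.array([.542,-.293])
for n,T,C in(("side",309.0,310.6),("scene",163.0,160.0),("wrist",155+197/2,155+199/2)):
    p=ctrl.snapshot(n)
    f=lambda c,r,z:(lambda u:(u[:,0].min()+u[:,0].max())/2)(edge(p,None,c,r,z))
    pc=f(c,.032,.0505); 
    J=[(f(c+[.001,0],.032,.0505)-pc),(f(c+[0,.001],.032,.0505)-pc)]
    print(n,"cap pred",pc,"meas",C,"J/mm",np.round(J,2),"teeth pred z.01,.02,.03",[round(f(c,.0375,z),2) for z in(.01,.02,.03)],"meas",T)
    if n=="wrist":
        for z,r,m in((.013,.0375,"teeth"),(.02,.0375,"teeth"),(.04,.032,"rim"),(.0505,.032,"captop"),(.0455,.032,"capbot")):
            u=edge(p,None,c,r,z); print(m,z,"top row tile",(u[:,1].min()-133)*2, "left",(u[:,0].min()-155)*2,"right",(u[:,0].max()-155)*2)
print(pose()[0])
```

```text
side cap pred 309.16644 meas 310.6 J/mm [-0.35 -0.13] teeth pred z.01,.02,.03 [np.float32(307.77), np.float32(308.11), np.float32(308.46)] meas 309.0
scene cap pred 159.64426 meas 160.0 J/mm [0.22 0.35] teeth pred z.01,.02,.03 [np.float32(162.09), np.float32(161.49), np.float32(160.88)] meas 163.0
wrist cap pred 255.26465 meas 254.5 J/mm [-0.61 -1.68] teeth pred z.01,.02,.03 [np.float32(255.4), np.float32(255.37), np.float32(255.34)] meas 253.5
teeth 0.013 top row tile 53.18286 left 88.933655 right 312.63013
teeth 0.02 top row tile 57.357544 left 85.31439 right 316.17157
rim 0.04 top row tile 90.09302 left 92.22977 right 308.9842
captop 0.0505 top row tile 99.52255 left 86.106995 right 314.9516
capbot 0.0455 top row tile 94.8985 left 89.10553 right 312.02905
[ 0.54181388 -0.29362324  0.12414813]
```

Emit:
send_rows([
  [[0, 0, 0.003], 0],
  [[0, 0, 0.006], 0],
  [[0, 0, 0.007], 0],
  [[0, 0, 0.007], 0],
  [[0, 0, 0.007], 0],
])

```text
clock: 8.45
tool_pos: [0.5414, -0.2935, 0.1176]
orientation: [180.0, 0.0, -19.6]
force: [-0.0, -0.2, -1.4]
opening: 0.0092
gripper_force: 30.0
```

Run:
```python
from rim import *
print(pose()[0])
p=ctrl.snapshot("wrist"); k=5
y0,x0=150,185
t=cv2.resize(p["color"][y0:228,x0:325,::-1],None,fx=k,fy=k,interpolation=cv2.INTER_CUBIC)
W=np.zeros((600,700,3),np.uint8); W[:390,:700]=t
P=0
for n in("side","scene"):
    q=ctrl.snapshot(n); c=proj(q,[.542,-.293,.03]); xa,ya=int(c[0]-25),int(c[1]-13); print(n,xa,ya)
    W[395:595,P:P+348]=cv2.resize(q["color"][ya:ya+29,xa:xa+50,::-1],None,fx=7,fy=7,interpolation=cv2.INTER_CUBIC)[:200,:348]; P+=350
cv2.imwrite("pics/hov2.png",W)
```

```text
[ 0.54141217 -0.29353542  0.11758736]
side 283 112
scene 135 234
```

View pics/hov2.png

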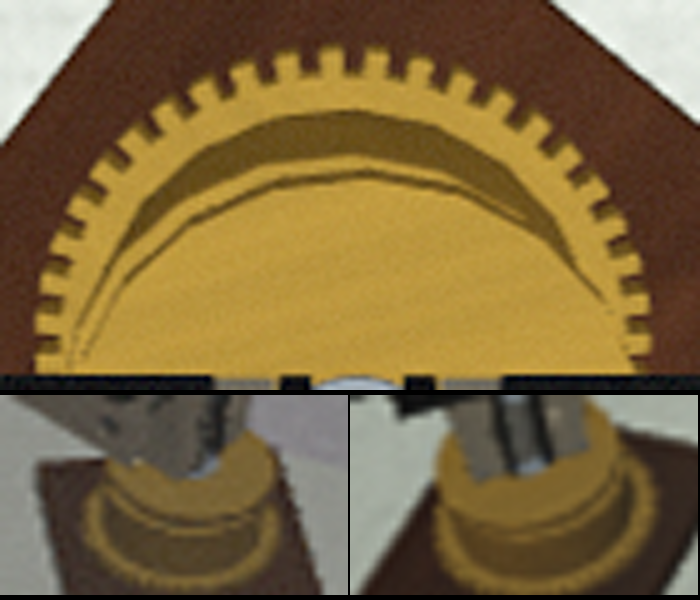

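The close view shows a gold crescent of rim, thicker at the left, between the wall shadow and the cover's edge. The rim centre is near column 343 and the cover near 358, so the cover is about 1.6 mm too far to the right and about 0.8 mm too far back. I'll correct that, then lower it gently.

Emit:
send_rows([
  [[0.001, -0.002, 0], 0],
  [[0.001, -0.002, 0], 0],
  [[0.001, -0.002, 0.001], 0],
  [[0.001, -0.002, 0.002], 0],
  [[0.001, -0.002, 0.003], 0],
])

```text
clock: 9.02
tool_pos: [0.5428, -0.2923, 0.1153]
orientation: [-180.0, 0.0, -19.6]
force: [-0.6, 0.4, 5.0]
opening: 0.0093
gripper_force: 30.0
```

Emit:
send_rows([
  [[0, 0, 0.0003], 0],
  [[0, 0, 0.0006], 0],
  [[0, 0, 0.0006], 0],
  [[0, 0, 0.0006], 0],
  [[0, 0, 0.0006], 0],
])

```text
clock: 9.43
tool_pos: [0.5428, -0.2923, 0.1152]
orientation: [180.0, -0.0, -19.6]
force: [-2.6, 2.4, 5.4]
opening: 0.0094
gripper_force: 30.0
```

Run:
```python
from rim import *
p=ctrl.snapshot("wrist"); k=5
y0,x0=150,185
cv2.imwrite("pics/seat.png",cv2.resize(p["color"][y0:228,x0:325,::-1],None,fx=k,fy=k,interpolation=cv2.INTER_CUBIC))
```

```text
(no output)
```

View pics/seat.png

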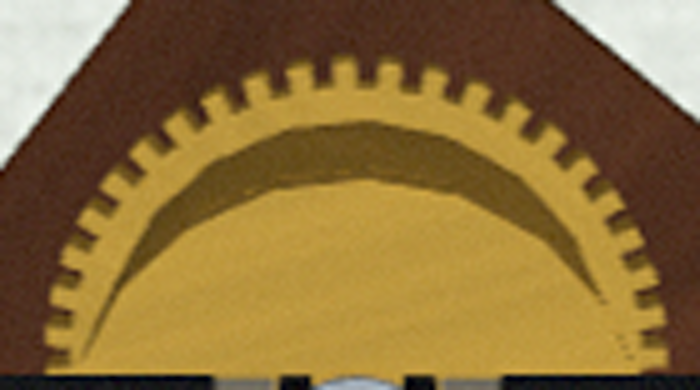

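The cover is now flush with the rim all round: no crescent shows, and the wall shadow meets the cover's edge evenly. Releasing.

Emit:
send_rows([
  [[0, 0, 0], 0],
  [[0, 0, 0], 0],
  [[0, 0, 0], 0],
  [[0, 0, 0], 0],
  [[0, 0, 0], 0],
], gripper=0.7)

```text
clock: 9.9
tool_pos: [0.5428, -0.2923, 0.1147]
orientation: [180.0, 0.0, -19.6]
force: [0.6, 0.5, 0.2]
opening: 0.0373
gripper_force: 0.0
```

Emit:
send_rows([
  [[0, 0, 0], 0],
  [[0, 0, 0], 0],
  [[0, 0, 0], 0],
  [[0, 0, 0], 0],
  [[0, 0, 0], 0],
])

```text
clock: 10.32
tool_pos: [0.5428, -0.2923, 0.1149]
orientation: [180.0, -0.0, -19.6]
force: [0.1, -0.0, 0.2]
opening: 0.0608
gripper_force: 0.0
```

Emit:
send_rows([
  [[0, 0, -0.02], 0],
  [[0, 0, -0.06], 0],
  [[0, 0, -0.1], 0],
  [[0, 0, -0.14], 0],
  [[0, 0, -0.17], 0],
])

```text
clock: 10.73
tool_pos: [0.5432, -0.2926, 0.2539]
orientation: [180.0, -0.1, -19.6]
force: [0.7, 0.3, 0.5]
opening: 0.0615
gripper_force: 0.0
```

Run:
```python
from rim import *
p=ctrl.snapshot("wrist"); save(p,"w3")
K,R,t=cam(p); C=-R.T@t; print(C,pose()[0])
d=ctrl.cut_out(p,"cap_center")
for x in d[:1]:
    c,_=cv2.findContours(x["pixels"].astype(np.uint8),cv2.RETR_EXTERNAL,cv2.CHAIN_APPROX_NONE)
    e=cv2.fitEllipse(cv2.convexHull(max(c,key=len))); print(x["conf"],e,back(p,e[0],.045))
for x in ctrl.cut_out(p,"barrel_top")[:1]: print(x["conf"],back(p,np.array(x["xy"])*[512,384],.02))
print(rel([.48,.287,.25]))
```

```text
[ 0.61440679 -0.31778224  0.34736679] [ 0.54488011 -0.29337184  0.25875444]
0.76 ((256.4784240722656, 179.31668090820312), (64.14421081542969, 65.20237731933594), 104.02948760986328) [ 0.54321745 -0.29287427  0.045     ]
0.57 [ 0.57003123 -0.30154513  0.02      ]
[-0.31847174 -0.65554317  0.00320573]
```

Emit:
send_rows([
  [[-0.02, -0.04, 0], 0],
  [[-0.04, -0.085, 0], 0],
  [[-0.06, -0.13, 0], 0],
  [[-0.08, -0.175, 0], 0],
  [[-0.1, -0.22, 0], 0],
])

```text
clock: 11.3
tool_pos: [0.5255, -0.0982, 0.2497]
orientation: [180.0, 0.1, -19.7]
force: [1.3, 0.6, -0.2]
opening: 0.0618
gripper_force: 0.0
```

Emit:
send_rows([
  [[-0.02, -0.044, 0], 0],
  [[-0.04, -0.088, 0], 0],
  [[-0.06, -0.132, 0], 0],
  [[-0.08, -0.176, 0], 0],
  [[-0.1, -0.22, 0], 0],
])

```text
clock: 11.72
tool_pos: [0.5093, 0.0946, 0.2499]
orientation: [179.9, 0.1, -19.6]
force: [1.3, 0.7, 0.4]
opening: 0.0614
gripper_force: 0.0
```

Emit:
send_rows([
  [[-0.02, -0.044, 0], 0],
  [[-0.045, -0.088, 0], 0],
  [[-0.07, -0.132, 0], 0],
  [[-0.1, -0.176, 0], 0],
  [[-0.118, -0.216, 0], 0],
])

```text
clock: 12.13
tool_pos: [0.4778, 0.2892, 0.2498]
orientation: [179.9, 0.1, -19.6]
force: [0.3, 0.3, 0.7]
opening: 0.0612
gripper_force: 0.0
```

Emit:
send_rows([
  [[0, 0, 0], -0.07],
  [[0, 0, 0], -0.14],
  [[0, 0, 0], -0.21],
  [[0, 0, 0], -0.28],
  [[0, 0, 0], -0.35],
], gripper=1)

```text
clock: 12.55
tool_pos: [0.479, 0.2873, 0.2494]
orientation: [179.9, 0.1, 12.2]
force: [0.0, 0.7, 0.2]
opening: 0.0856
gripper_force: 0.0
```

Emit:
send_rows([
  [[0, 0, 0], -0.07],
  [[0, 0, 0], -0.14],
  [[0, 0, 0], -0.2],
  [[0, 0, 0], -0.224],
  [[0, 0, 0], -0.224],
])

```text
clock: 12.97
tool_pos: [0.4791, 0.2871, 0.2496]
orientation: [180.0, 0.1, 32.1]
force: [0.5, -1.2, -0.4]
opening: 0.0877
gripper_force: 0.0
```

Run:
```python
from rim import *
print(pose()[0],pose()[2]["orientation"],pose()[2]["joint_pos"].round(1))
p=ctrl.snapshot("wrist"); save(p,"w4")
a=cv2.imread("pics/w3.png"); b=cv2.imread("pics/w4.png")
W=np.zeros((600,768,3),np.uint8); W[:576,:768]=cv2.resize(b,(768,576),interpolation=cv2.INTER_CUBIC)
W[400:600,0:250]=cv2.resize(a[130:230,195:320],None,fx=2,fy=2,interpolation=cv2.INTER_CUBIC)
cv2.imwrite("pics/tray.png",W)
```

```text
[0.47912582 0.28707525 0.24961223] [1.79981132e+02 1.16459911e-01 3.21088894e+01] [ 51.   11.6 -17.6  -0.  -60.9  71.1]
```

View pics/tray.png

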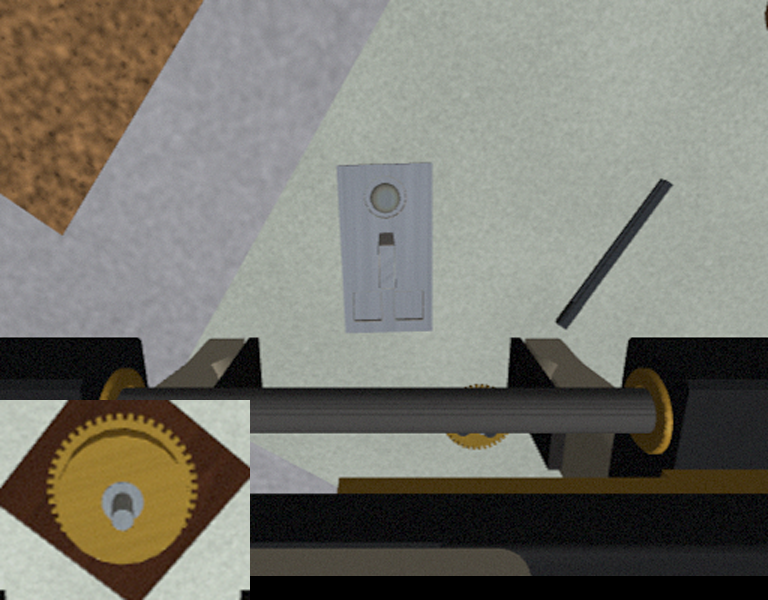

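The inset shows the cover centred on the barrel. The tray's corners are at (337,165), (432,162), (432,331) and (347,332), with the ball in its pocket at (385,198).

Run:
```python
from rim import *
p=ctrl.snapshot("wrist")
B=lambda u,v,z: back(p,(u/1.5,v/1.5),z)
c=np.array([B(*x,.008) for x in[(337,165),(432,162),(432,331),(347,332)]]); m=c.mean(0)
d=(c[0]+c[1]-c[2]-c[3])/2; print(m,np.linalg.norm(d),np.degrees(np.arctan2(d[1],d[0])),np.linalg.norm(c[0]-c[1]),np.linalg.norm(c[2]-c[3]))
e=(c[0]-c[1]+c[3]-c[2]); print(np.degrees(np.arctan2(e[1],e[0]))-90)
print("pocket/ball",B(385,198,.008),B(385,198,.014), "grip top front/back",B(387,247,.052),B(388,289,.008))
P,R,o=pose(); print(P,rel([*m[:2],.079]))
g=m[:2]
X=np.array([np.cos(np.radians(32)),np.sin(np.radians(32))])
for s in(-.014,.014):
  for z in(.008,.052): print(s,z,proj(p,[*(g+s*X),z])*1.5)
```

```text
[0.48351407 0.2856627  0.008     ] 0.12039885432865328 33.67207614764684 0.06359748792271962 0.06268977436300074
33.12908244134225
pocket/ball [0.51440389 0.30664777 0.008     ] [0.51493094 0.306994   0.014     ] grip top front/back [0.49382299 0.29251974 0.052     ] [0.4605657  0.27056233 0.008     ]
[0.47927659 0.28720322 0.2499738 ] [0.00379242 0.00437143 0.21371321]
-0.014 0.008 [387.10066433 270.86289765]
-0.014 0.052 [387.57125544 288.49428573]
0.014 0.008 [387.09621348 231.86141085]
0.014 0.052 [387.57846987 244.37740457]
```

Emit:
send_rows([
  [[0.0038, 0.0044, 0.04], -0.015],
  [[0.0038, 0.0044, 0.09], -0.015],
  [[0.0038, 0.0044, 0.13], -0.015],
  [[0.0038, 0.0044, 0.165], -0.015],
  [[0.0038, 0.0044, 0.19], -0.015],
])

```text
clock: 13.48
tool_pos: [0.483, 0.2849, 0.0959]
orientation: [180.0, 0.2, 33.2]
force: [0.0, 0.6, 1.4]
opening: 0.0878
gripper_force: 0.0
```

Emit:
send_rows([
  [[0, 0, 0.012], 0],
  [[0, 0, 0.0225], 0],
  [[0, 0, 0.0225], 0],
  [[0, 0, 0.0225], 0],
  [[0, 0, 0.0225], 0],
])

```text
clock: 13.9
tool_pos: [0.4847, 0.2867, 0.0822]
orientation: [-180.0, -0.1, 33.4]
force: [-0.6, -0.5, 0.1]
opening: 0.0878
gripper_force: 0.0
```

Emit:
send_rows([
  [[0, 0, 0], 0],
  [[0, 0, 0], 0],
  [[0, 0, 0], 0],
  [[0, 0, 0], 0],
  [[0, 0, 0], 0],
], gripper=0)

```text
clock: 14.32
tool_pos: [0.4841, 0.2862, 0.0812]
orientation: [-180.0, -0.0, 33.4]
force: [-0.3, -0.2, 0.8]
opening: 0.0598
gripper_force: 0.0
```

Emit:
send_rows([
  [[0, 0, 0], 0],
  [[0, 0, 0], 0],
  [[0, 0, 0], 0],
  [[0, 0, 0], 0],
  [[0, 0, 0], 0],
])

```text
clock: 14.73
tool_pos: [0.484, 0.2861, 0.0808]
orientation: [180.0, 0.0, 33.4]
force: [0.0, -1.0, -0.6]
opening: 0.0271
gripper_force: 0.0
```

Emit:
send_rows([
  [[0, 0, 0], 0],
  [[0, 0, 0], 0],
  [[0, 0, 0], 0],
  [[0, 0, 0], 0],
  [[0, 0, 0], 0],
])

```text
clock: 15.15
tool_pos: [0.4841, 0.2862, 0.0809]
orientation: [-180.0, -0.0, 33.4]
force: [0.2, -0.3, -2.6]
opening: 0.0099
gripper_force: 30.0
```

Emit:
send_rows([
  [[0, 0, -0.004], 0],
  [[0, 0, -0.012], 0],
  [[0, 0, -0.025], 0],
  [[0, 0, -0.04], 0],
  [[0, 0, -0.055], 0],
])

```text
clock: 15.57
tool_pos: [0.484, 0.286, 0.1261]
orientation: [180.0, 0.0, 33.4]
force: [0.8, 0.2, -2.8]
opening: 0.0099
gripper_force: 30.0
```

Emit:
send_rows([
  [[0, 0, -0.015], 0],
  [[0, 0, -0.03], 0],
  [[0, 0, -0.045], 0],
  [[0, 0, -0.055], 0],
  [[0, 0, -0.06], 0],
])

```text
clock: 15.98
tool_pos: [0.4844, 0.2864, 0.1749]
orientation: [-180.0, -0.1, 33.4]
force: [0.1, 0.3, -3.5]
opening: 0.0099
gripper_force: 30.0
```

Emit:
send_rows([
  [[0, 0, -0.006], 0],
  [[0, 0, -0.016], 0],
  [[0, 0, -0.026], 0],
  [[0, 0, -0.034], 0],
  [[0, 0, -0.038], 0],
])

```text
clock: 16.4
tool_pos: [0.4843, 0.2864, 0.2044]
orientation: [-180.0, -0.1, 33.4]
force: [1.0, -0.7, -2.9]
opening: 0.0094
gripper_force: 30.0
```

Run:
```python
from rim import *
P,R,o=pose(); print(P,o["orientation"],o["opening"],o["gripper_force"],o["moment"],o["force"],o["joint_pos"].round(1))
p=ctrl.snapshot("wrist"); save(p,"w5")
print([(d["conf"],back(p,np.array(d["xy"])*[512,384],P[2]-.081+.014)) for d in ctrl.boxes_of(p,"ball_center")], P+R@[.038,0,.067])
print(rel([.511,-.3135,P[2]]))
```

```text
[0.48432225 0.28635541 0.20437766] [-1.79994510e+02 -5.99396857e-02  3.33803437e+01] 0.009449172566565703 29.999521672725677 [-0.04340652 -0.04268424  0.03866508] [ 0.98887106 -0.68434483 -2.91179045] [ 50.5  14.3 -20.6   0.  -55.1  72.8]
[(0.77, array([0.5152883 , 0.30725644, 0.13737766]))] [0.51610862 0.30730671 0.13741745]
[-0.38451724  0.64455739 -0.00110789]
```

Emit:
send_rows([
  [[-0.002, 0.004, -0.002], 0],
  [[-0.007, 0.012, -0.006], 0],
  [[-0.015, 0.025, -0.012], 0],
  [[-0.026, 0.043, -0.018], 0],
  [[-0.038, 0.064, -0.024], 0],
])

```text
clock: 16.92
tool_pos: [0.4866, 0.2251, 0.2228]
orientation: [180.0, 0.0, 33.4]
force: [0.1, -0.9, -2.1]
opening: 0.0099
gripper_force: 30.0
```

Emit:
send_rows([
  [[-0.013, 0.022, -0.003], 0],
  [[-0.026, 0.044, -0.005], 0],
  [[-0.039, 0.066, -0.006], 0],
  [[-0.052, 0.088, -0.006], 0],
  [[-0.065, 0.11, -0.006], 0],
])

```text
clock: 17.33
tool_pos: [0.4913, 0.122, 0.2279]
orientation: [-180.0, -0.0, 33.3]
force: [0.6, -0.4, -3.0]
opening: 0.0093
gripper_force: 30.0
```

Emit:
send_rows([
  [[-0.013, 0.022, 0], 0],
  [[-0.026, 0.044, 0], 0],
  [[-0.039, 0.066, 0], 0],
  [[-0.052, 0.088, 0], 0],
  [[-0.065, 0.11, 0], 0],
])

```text
clock: 17.75
tool_pos: [0.496, 0.02, 0.2278]
orientation: [180.0, -0.0, 33.3]
force: [0.3, -0.2, -1.9]
opening: 0.0095
gripper_force: 30.0
```

Emit:
send_rows([
  [[-0.013, 0.022, 0], 0],
  [[-0.026, 0.044, 0], 0],
  [[-0.039, 0.066, 0], 0],
  [[-0.052, 0.088, 0], 0],
  [[-0.065, 0.11, 0], 0],
])

```text
clock: 18.17
tool_pos: [0.5007, -0.082, 0.2278]
orientation: [180.0, -0.0, 33.3]
force: [-0.0, -0.1, -1.6]
opening: 0.0097
gripper_force: 30.0
```

Emit:
send_rows([
  [[-0.013, 0.022, 0], 0],
  [[-0.026, 0.044, 0], 0],
  [[-0.039, 0.066, 0], 0],
  [[-0.052, 0.088, 0], 0],
  [[-0.065, 0.11, 0], 0],
])

```text
clock: 18.58
tool_pos: [0.5054, -0.1839, 0.2278]
orientation: [180.0, -0.0, 33.3]
force: [0.5, 0.7, -2.8]
opening: 0.01
gripper_force: 30.0
```

Emit:
send_rows([
  [[-0.012, 0.02, 0], 0],
  [[-0.023, 0.038, 0], 0],
  [[-0.033, 0.054, 0], 0],
  [[-0.041, 0.067, 0], 0],
  [[-0.047, 0.077, 0], 0],
])

```text
clock: 19.0
tool_pos: [0.5082, -0.2557, 0.2276]
orientation: [180.0, 0.0, 33.3]
force: [0.1, -0.7, -2.9]
opening: 0.0098
gripper_force: 30.0
```

Emit:
send_rows([
  [[-0.005, 0.008, 0], 0],
  [[-0.009, 0.014, 0], 0],
  [[-0.011, 0.018, 0], 0],
  [[-0.012, 0.02, 0], 0],
  [[-0.012, 0.02, 0], 0],
])

```text
clock: 19.42
tool_pos: [0.51, -0.2725, 0.2272]
orientation: [-180.0, 0.0, 33.4]
force: [-1.1, -0.5, -2.5]
opening: 0.0093
gripper_force: 30.0
```

Run:
```python
from rim import *
P,R,o=pose(); print(P,o["orientation"],o["gripper_force"],o["joint_pos"].round(1))
print("rel",rel([.511,-.3135,.209]))
```

```text
[ 0.51003301 -0.27251027  0.22723528] [-1.79995951e+02  1.95812584e-03  3.33755991e+01] 29.999493956565857 [ -8.7  14.4 -17.   -0.  -58.6 132.1]
rel [-0.02717668  0.04345382  0.02279196]
```

Emit:
send_rows([
  [[-0.003, 0.005, 0.002], 0],
  [[-0.008, 0.013, 0.005], 0],
  [[-0.014, 0.022, 0.009], 0],
  [[-0.019, 0.031, 0.014], 0],
  [[-0.024, 0.038, 0.018], 0],
])

```text
clock: 19.83
tool_pos: [0.5106, -0.3095, 0.2122]
orientation: [-180.0, 0.0, 33.4]
force: [-0.3, 0.1, -3.6]
opening: 0.0098
gripper_force: 30.0
```

Emit:
send_rows([
  [[-0.002, 0.003, 0.003], 0],
  [[-0.003, 0.005, 0.0045], 0],
  [[-0.003, 0.0055, 0.005], 0],
  [[-0.003, 0.0055, 0.005], 0],
  [[-0.003, 0.0055, 0.005], 0],
])

```text
clock: 20.25
tool_pos: [0.5112, -0.3134, 0.209]
orientation: [180.0, -0.0, 33.4]
force: [-1.0, -0.6, -2.5]
opening: 0.0098
gripper_force: 30.0
```

Emit:
send_rows([
  [[0, 0, 0], 0],
  [[0, 0, 0], 0],
  [[0, 0, 0], 0],
  [[0, 0, 0], 0],
  [[0, 0, 0], 0],
])

```text
clock: 20.67
tool_pos: [0.5111, -0.3134, 0.209]
orientation: [180.0, -0.0, 33.4]
force: [-1.3, -0.3, -2.4]
opening: 0.0099
gripper_force: 30.0
```

Run:
```python
from rim import *
P,R,o=pose(); print(P,o["orientation"],o["gripper_force"]); print("pocket",P+R@[.038,0,.077])
ims=[]
for n,k in(("scene",6),("side",6),("wrist",1)):
    p=ctrl.snapshot(n); print(n,[(round(d["conf"],2),back(p,np.array(d["xy"])*[512,384],P[2]-.067).round(3)) for d in ctrl.boxes_of(p,"ball_center")])
    if k==6:
        c=proj(p,[.53,-.295,.09]); x,y=int(max(0,c[0]-32)),int(max(0,c[1]-33)); ims.append(cv2.resize(p["color"][y:y+66,x:x+64,::-1],(384,396),interpolation=cv2.INTER_CUBIC))
cv2.imwrite("pics/fin.png",np.hstack(ims))
```

```text
[ 0.51111958 -0.31340123  0.20899498] [ 1.79991650e+02 -5.99696501e-03  3.33758973e+01] 29.99953866004944
pocket [ 0.5428655  -0.29250124  0.13199895]
scene [(0.55, array([ 0.542, -0.285,  0.142]))]
side []
wrist [(0.89, array([ 0.541, -0.29 ,  0.142]))]
```

View pics/fin.png

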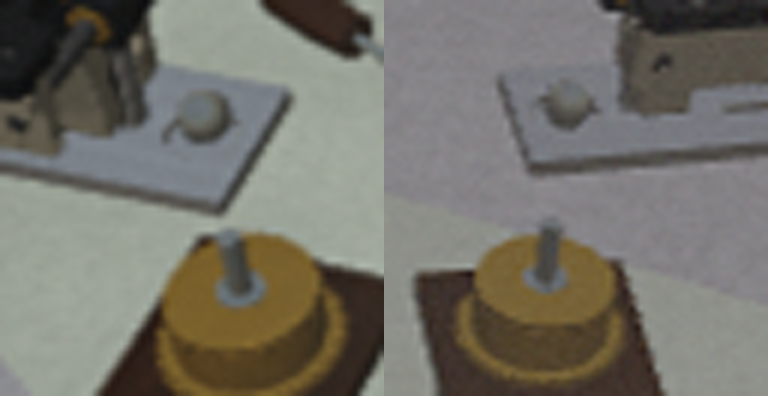

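The cover sits flush on the barrel in both views. The tray is level above it, with the ball in its pocket over the arbor.

```bash
python3 -c "
from plant import ctrl
print(ctrl.close_job())"
```

```text
the job is handed in; nothing more can be done
None
```

I've handed the job in, but the tool returned no verdict: the cover looks flush on the barrel and is let go, and the tray is held still and level with the ball in its pocket, over the arbor to within a few mm and about 5 cm above its top.

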